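# Latch the instrument case shut with its draw latch

### The job

The lid of the small grey instrument case stands a few millimetres ajar, with the latch's wire loop lying on top of the keeper. Lift the loop by its red tab over the lip of the keeper and hook it behind, then press the lever flat past centre and seat it by holding it fully home for half a second with a steady push of 12 N or more, and never more than 25 N. Do not drag the lid further open, and leave the dish, the bottle and the screwdriver alone.

Things in the scene. Friction and masses are not known exactly. Their poses are not given: they have to be found in the camera images.
- case: Small grey instrument case lying fixed on the bench, 76 mm (its x) by 190 mm (its y) by 60 mm high, top face at z = 60 mm. Origin: underside, 105 mm from the lever end and 85 mm from the lid end. The seam is at y = 0; the lid is the +y part. The draw latch runs along y on the centre line of the top: lever towards -y, loop and keeper towards +y. The case does not move.
- lid (a joint): How far the lid stands from the seam along the case's +y (m). 0 = touching, starts at about 0.004 (the gasket holds it there), stop at 0.008. The gasket is a spring of 16 N/mm about 0.004: drawing it shut takes about 50 N, which the latch makes. With the latch home it reads about 0.001. Dragging it past 0.006 spoils the gasket.
- lever (a joint): Lever angle (rad): 0 = flat, home on a hard stop; 1.57 = upright; stop at 2.0, leaning to the keeper. Light friction holds it. With the loop hooked the load begins at about 0.8, is worst near 0.5 (about 3 N at 60 mm from the hinge) and ends near 0.1, dead centre, past which it stays shut by itself. Pulling the loop along +y swings the lever up by itself.
- loop (a joint): Angle (rad) of the loop against the lever; the loop's rise above level is about this value minus the lever angle (minus 0.09). Swings freely and falls by its weight.
- lever_hinge (a point): Axis of the lever, along the case's x; in the case frame at y = -20 mm, z = 76 mm. The axes are the lever's: equal to the case's when it is flat.
- lever_press (a point): Middle of the red stripe on the lever's upper face, 60 mm from the hinge, where to press. The lever is a steel plate 28 mm wide, 3 mm thick, reaching 75 mm from the hinge to a curled-up end 4 mm high; the upper face lies 6 mm above the hinge axis when flat. Seat it here with 12 to 25 N; more would bend it.
- loop_bar (a point): Middle of the loop's end bar, a 5 mm round bar along the case's x, 43 mm wide over the legs. The bar is 80 mm from the loop's pivot on the lever; the pivot is 14 mm from the hinge, so with the lever upright the bar reaches 60 mm and at most 66 mm along y from the case origin.
- loop_tab (a point): Point on the loop's red upright tab, 7 mm beyond (+y) and 20 mm above the bar; tab 20 mm wide (case x), 7 mm thick (case y), its top 27 mm above the bar. Pinch it from above across its width, fingertips 6 mm or more above the bar; it may turn between the pads.
- keeper (a point): Steel hook on the lid, 12 mm wide (x). Point: far (+y) top edge of its lip, 75.5 mm above the bench; axes as the case's. Lip 4 mm thick, overhang 5 mm; under it a saddle plate 11 mm below the point, 15 mm out in y. From the point, the bar lies at z +2.5 on the keeper, drops behind (to z -8.5) where its centre is over 2.5 mm beyond in y, and sits at y -2.5 to -4, z -6.5 to -8.5 mm when hooked.
- parts_dish: Shallow round aluminium parts dish, 70 mm across, 16 mm high, behind the case; origin at the underside. Leave alone.
- bottle: White squeeze bottle with a red tip, 46 mm across, 112 mm high, behind the case; origin at the underside. Leave alone.
- driver: Screwdriver with a red handle, 197 mm long, 26 mm high, lying left of the rotor mat; origin at the underside, its length along y. Leave alone.
Mind the look-alikes: they are no part of the job. There is more than one size of the case; the one meant has the size given above.

How it is judged (in metres and radians):
On the way, in this order (a step that is already met when the one before it is completed fails the run):
1. the loop's bar is down behind the keeper's lip (z of loop_bar in the frame of keeper below -0.004 m and y of loop_bar in the frame of keeper between -0.006 and 0.012 m), for 0.2 s.
2. with the loop hooked and the lid drawn tight, the lever is held flat home with at least 12 N (value of joint lever below 0.03 rad and value of joint lid below 0.0018 m and z of loop_bar in the frame of keeper below -0.004 m and y of loop_bar in the frame of keeper between -0.0055 and 0.001 m and (contact force between the fingers and lever_c1 above 12 N or contact force between the fingers and lever_c2 above 12 N)), for 0.5 s.
At the end, for the whole second after the job is handed in: The loop's bar sits under the keeper's lip, within about 3 mm of its tight place, the lever lies flat within 0.03 rad and at rest, the lid stands less than 1.8 mm from the seam, and the dish, bottle and screwdriver are at rest (value of joint lever below 0.03 rad and value of joint lid below 0.0018 m and z of loop_bar in the frame of keeper below -0.004 m and y of loop_bar in the frame of keeper between -0.0055 and 0.001 m and linear speed of each of parts_dish, bottle, driver below 0.02 m/s and velocity of joint lever between -0.05 and 0.05 rad/s); the robot touches nothing.
It fails at once if the fingers press the lever with more than 25 N (contact force between the fingers and lever_c1 above 25 N or contact force between the fingers and lever_c2 above 25 N).
It fails at once if the lid is dragged further open, past 6 mm (value of joint lid above 0.006 m).
It fails at once if the parts dish is moved more than 20 mm (distance of parts_dish from where it was at the start of the episode above 0.02 m).
It fails at once if the bottle is moved more than 20 mm (distance of bottle from where it was at the start of the episode above 0.02 m).
It fails at once if the screwdriver is moved more than 20 mm (distance of driver from where it was at the start of the episode above 0.02 m).
It also fails if it takes over 58 s, if anything falls off the work surface, if the arm or the gripper's body presses on something with over 40 N, if the wrist force passes 120 N, or if a joint passes its speed limit or range.

### The arm

A 7-joint arm with a two-finger parallel gripper is mounted at the origin on a cart in front of the work surface, level with it; the furniture and walls round the work are solid. World frame = base frame: x ahead of the robot, y to its left, z up, the work surface at z = 0. Lengths are in m, angles in degrees, forces in N, time in s.
With the tool pointing down it reaches from about 0.425 to 0.875 m from the base axis. Payload 4.7 kg.
Tool frame: the origin (TCP) lies midway between the tips of the shut fingers; the grasp point (between the pads) lies 19 mm behind it (env.grip_point_offset is the distance from the TCP to the grasp point, in m); z points along the fingers, y is the line along which they close (so a half turn about z gives the same grasp; the last joint's range is limited). The gripper opens to 87 mm and grips with 3 to 60 N. Pads are 19 mm wide; open, the fingers measure 117 mm over their backs; the gripper's body (75 mm by 190 mm) begins 51 mm behind the grasp point.
Start: joints at [64.177, 18.392, -4.016, 83.108, 1.295, 78.541, -3.26], TCP at [0.291, -0.581, 0.223] pointing down, gripper open.
Joint ranges: [-163.93, 163.93], [-17.29, 119.83], [-79.2, 71.16], [3.27, 140.29], [-89.18, 269.18], [5.43, 117.66], [-154.24, 154.24]. Speed limits (degrees/s): [147.25, 147.25, 180, 180, 180, 180, 180].

### API

Orientations are given as [roll, pitch, yaw] about the fixed x, y, z axes, in that order (R = Rz(yaw) Ry(pitch) Rx(roll)).
In Python, from cell import env gives the robot as it stands.
- The arm moves only by the shell command python3 -m jog 'ROWS' [FORCE]. ROWS is JSON, a list of rows, each a list of 7 numbers: the shift along the tool's x, y, z in m, then the turn, a rotation vector about the tool's x, y, z in rad, then the finger opening in m, from 0 to 0.087. A call has 1 to 12 rows; each row shifts and turns the commanded pose from where the row before left it, along the tool's axes as they then stand; what a row does not reach is not made up. A row lasts 1/12 s, in which the tool goes at most 41.7 mm and 7.16 degrees, less where a joint would pass 70% of its speed; a pose out of reach is approached as far as the arm can. A call is refused whole if a number of a shift passes 0.0417 or a number of a turn 0.125, either way. A call with a gripper value outside its range is refused whole. The fingers move at their own pace and stop on an object; FORCE is the grip in N (left out, the last holds). Time passes only in rows, so rows that do not move let the fingers close. It gives the time, the measured TCP pose, the force, the opening and the grip force at its end, in the units of the state.
- env.get_obs(): the state, without advancing time (a new reading comes with each control period).
- env.read_camera(name): name is "scene" or "top" or "wrist"; returns the picture (420x560x3 uint8, blue, green, red); there is no depth.
- env.get_calibration(name): a dict with "fov_y" (degrees; the focal length in pixels is half the picture's height over the tangent of half this angle, whatever the lens; pixels are square), "cx", "cy" (the principal point, pixels), "pose" (4x4, takes a point from camera to world coordinates). Camera axes: x right, y up, looking along -z (the intrinsics and any distortion apply to the point x, -y, -z); pixel columns grow to the right and rows downward; lengths in m; the calibration is good to about 2 mm. A picture is of the moment at which its call begins: read the wrist's pose just before it. get_calibration takes no time and is no camera call; for the wrist camera it gives the pose at the moment of the call.
- env.sign_off(): hands the job in; it is judged then, once.
The state is a dict: "time_s": time; "qpos": joint angles; "joint_velocities": joint speeds; "effort": joint torques, N m; "tool_pos": TCP position; "tool_rot": TCP orientation; "force": force on the tool from outside, world axes, zero at the start; "wrist_torque": the same for the moment, N m; "grip_width": finger opening in m; "grasp_force": force on a finger pad.
Only numpy, scipy, OpenCV 4.12 (cv2) and the standard library are available. Lean on these libraries where they do the work, as an engineer would, in place of code of your own. Each camera call takes 0.05 s, during which the arm holds its last target. There are 200 camera calls.

## Working session

There is one attempt and no reset: what is moved stays moved. The work goes in short steps, Python scripts to look and compute and a shell command to move; the robot and the scene stay as the last step left them, time stands still between calls to the robot, and variables do not carry over. Pictures are saved under pics/ and viewed, at most 10 in all, crops included, and the job is handed in when it is done.

```bash
ls; mkdir -p pics; cat > h.py <<'E'
import numpy as np, cv2
from cell import env
from scipy.spatial.transform import Rotation as R
def ray(c,u,v):
    h=420; f=h/2/np.tan(np.radians(c['fov_y'])/2)
    T=np.array(c['pose']); d=np.array([(u-c['cx'])/f,-(v-c['cy'])/f,-1.])
    return T[:3,3],T[:3,:3]@d
def onz(c,u,v,z):
    o,d=ray(c,u,v); return o+d*(z-o[2])/d[2]
def px(c,p):
    f=210/np.tan(np.radians(c['fov_y'])/2); T=np.array(c['pose'])
    q=T[:3,:3].T@(np.array(p)-T[:3,3]); return c['cx']+f*q[0]/-q[2], c['cy']-f*q[1]/-q[2]
def tri(rs):
    A=0;b=0
    for o,d in rs:
        d=d/np.linalg.norm(d); P=np.eye(3)-np.outer(d,d); A=A+P; b=b+P@o
    return np.linalg.solve(A,b)
E
python3 - <<'E'
from h import *
o=env.get_obs(); print(o)
ims=[]
for n in ("scene","top","wrist"):
    c=env.get_calibration(n); print(n,{k:(np.round(v,3).tolist()) for k,v in c.items()})
    im=env.read_camera(n); cv2.imwrite(f"pics/{n}0.png",im)
E
```

```text
pics
{'time_s': 0.0, 'qpos': array([64.17602182, 18.43813275, -4.01435982, 83.17614212,  1.29539456,
       78.54065175, -3.26104426]), 'joint_velocities': array([-0.02190673,  0.00185913, -0.02465737, -0.00818481,  0.0482077 ,
        0.01462627, -0.04772595]), 'effort': array([ 7.56492573e-04, -4.91282737e+01, -4.03596517e-01, -3.12526882e+01,
       -6.42141444e-02,  4.38247737e-02,  1.70065991e-04]), 'tool_pos': array([ 0.29105444, -0.58056497,  0.221461  ]), 'tool_rot': array([-1.79890336e+02,  6.59203563e-03,  2.66316841e+01]), 'force': array([-1.02878727,  0.21759866, -0.0799705 ]), 'wrist_torque': array([ 0.03800957, -0.02073911,  0.048006  ]), 'grasp_force': 0.0, 'grip_width': 0.08706564207848091}
scene {'fov_y': 54.326, 'cx': 278.102, 'cy': 205.712, 'pose': [[-0.653, 0.466, -0.597, 0.065], [-0.757, -0.401, 0.515, 0.505], [0.001, 0.789, 0.615, 0.644], [0.0, 0.0, 0.0, 1.0]]}
top {'fov_y': 48.495, 'cx': 278.939, 'cy': 214.247, 'pose': [[-0.018, 0.998, -0.065, 0.538], [-1.0, -0.018, 0.001, 0.006], [-0.0, 0.065, 0.998, 1.053], [0.0, 0.0, 0.0, 1.0]]}
wrist {'fov_y': 64.618, 'cx': 281.962, 'cy': 204.471, 'pose': [[0.449, 0.852, 0.27, 0.366], [-0.894, 0.428, 0.133, -0.544], [-0.002, -0.301, 0.954, 0.385], [0.0, 0.0, 0.0, 1.0]]}
```

View pics/top0.png

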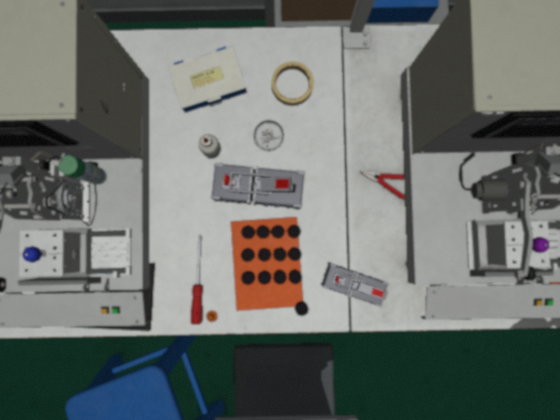

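View pics/scene0.png

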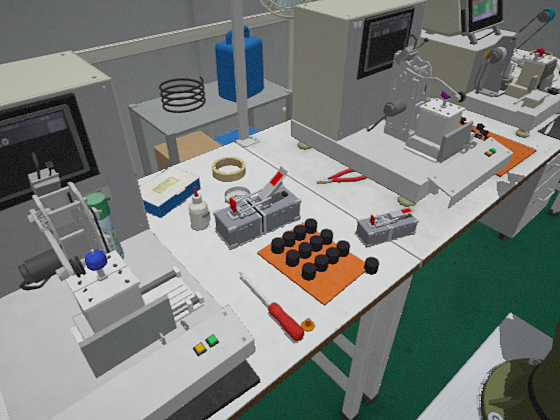

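The two candidates are the cases at top-view (258,186) and (355,284). I'll measure both and check with one enlarged crop.

```bash
python3 - <<'E'
from h import *
t=cv2.imread("pics/top0.png"); s=cv2.imread("pics/scene0.png")
ct,cs=env.get_calibration("top"),env.get_calibration("scene")
def reds(im,x0,y0,x1,y1):
    h=cv2.cvtColor(im,cv2.COLOR_BGR2HSV); m=cv2.inRange(h,(0,130,90),(8,255,255))|cv2.inRange(h,(172,130,90),(180,255,255))
    k=np.zeros_like(m);k[y0:y1,x0:x1]=m[y0:y1,x0:x1]
    n,l,st,ce=cv2.connectedComponentsWithStats(k)
    for i in range(1,n):
        if st[i,4]>8: print(st[i],ce[i].round(1))
print("top");reds(t,190,100,410,320); print("scene");reds(s,180,170,430,260)
# grey case outline
hsv=cv2.cvtColor(t,cv2.COLOR_BGR2HSV)
m=cv2.inRange(t,(0,0,0),(175,175,175)); k=np.zeros_like(m);
for b in((205,155,312,217),(315,255,395,312)):
    k[:]=0;k[b[1]:b[3],b[0]:b[2]]=m[b[1]:b[3],b[0]:b[2]]
    k2=cv2.morphologyEx(k,cv2.MORPH_OPEN,np.ones((3,3)))
    c=max(cv2.findContours(k2,0,2)[0],key=cv2.contourArea); r=cv2.minAreaRect(c); print(r)
    P=np.array([onz(ct,*q,0.06) for q in cv2.boxPoints(r)]); print(P.round(4), np.linalg.norm(np.diff(P,axis=0),axis=1))
a=cv2.resize(t[140:310,195:400],None,fx=3.8,fy=3.4,interpolation=cv2.INTER_CUBIC)
cv2.imwrite("pics/crop1.png",a); cv2.imwrite("pics/crop2.png",cv2.resize(s[160:260,200:430],None,fx=3.4,fy=3.4,interpolation=cv2.INTER_CUBIC))
E
```

```text
top
[224 175   5   9  35] [226.1 179.4]
[378 174  27  25 203] [390.7 183. ]
[276 179  13   9 109] [281.9 183.1]
[255 219  28   4  37] [267.9 219.9]
[284 218  12   3  15] [289.3 218.3]
[238 221  16   8  41] [245.1 223.2]
[232 222   5  30  41] [233.1 235.9]
[255 224   5   7  14] [257.  226.9]
[261 224  14   7  18] [267.4 226.6]
[276 224   8   5  15] [279.7 225.3]
[239 230  18  10  33] [246.  235.4]
[282 230  11   9  27] [286.5 234.3]
[270 233   6   8  15] [271.4 236.3]
[283 237  15  17  82] [291.2 245.7]
[254 248  12  14  23] [259.  253.5]
[234 253   2  13  15] [234.2 258.8]
[240 252   3   9  10] [241.  255.6]
[270 252   4   4  10] [271.9 253.7]
[293 259   6   3   9] [296.1 260.2]
[297 263   3   9  13] [298.6 267.5]
[235 269   1  12  12] [235.  274.5]
[242 273  15  12  24] [250.9 280.2]
[284 272   5   7  12] [286.2 275.5]
[269 275   7   8  20] [271.9 279.5]
[288 279   7   7   9] [291.7 282.2]
[296 282   5   4  10] [298.5 283.5]
[192 285  10  35 285] [196.6 302.9]
[300 289   2  11  14] [300.7 293.6]
[373 289  10   7  49] [377.2 292.2]
[237 301  23   9  41] [246.2 307.2]
[276 303  21   4  24] [286.4 305.2]
[261 305  12   3  13] [266.6 306.7]
scene
[330 170  37  12 178] [345.5 176.8]
[270 172  13  14  87] [276.  178.4]
[195 187   3  10  18] [195.6 192.5]
[230 198   7  14  66] [232.8 204.7]
[401 208  10   5  32] [405.7 210.2]
[370 215   5  10  32] [372.1 219.2]
((257.6431884765625, 185.6129150390625), (93.34828186035156, 41.19462585449219), 5.640550136566162)
[[ 0.6322  0.1536  0.06  ]
 [ 0.7206  0.1441  0.06  ]
 [ 0.697  -0.0552  0.06  ]
 [ 0.6089 -0.0446  0.06  ]] [0.08885542 0.20069807 0.08873085]
((357.0, 283.0), (56.0, 74.0), 90.0)
[[ 0.514  -0.0806  0.06  ]
 [ 0.5111 -0.2377  0.06  ]
 [ 0.3937 -0.2336  0.06  ]
 [ 0.3965 -0.0778  0.06  ]] [0.15704285 0.11752985 0.15583581]
```

View pics/crop2.png

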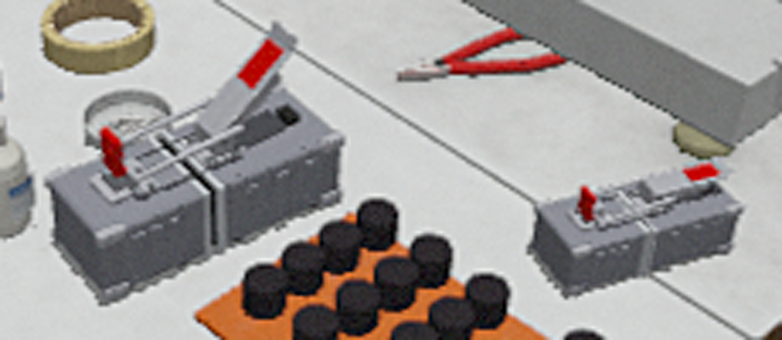

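The crop shows the larger case (left in the crop, top-view px 258,186), measuring about 0.2 x 0.09 m at this coarse scale. Its lever is half up and its red tab is at scene px (233,205). It fits 190 x 76 mm; the other, at (355,284), is about 130 mm long, so it's the decoy. Next I'll triangulate.

```bash
cat >> h.py <<'E'
def go(p,yaw,tilt=None):
    """total tool-frame shift now -> p, and turn rotvec to (180,0,yaw)"""
    o=env.get_obs(); Rt=R.from_euler('xyz',o['tool_rot'],degrees=True)
    d=Rt.inv().apply(np.array(p)-o['tool_pos']); w=(Rt.inv()*R.from_euler('xyz',[180,0,yaw],degrees=True)).as_rotvec()
    print("shift",d.round(4),"turn",w.round(3)); return d,w
E
python3 - <<'E'
from h import *
ct,cs=env.get_calibration("top"),env.get_calibration("scene")
for n,a,b in(("tab",(226.1,179.4),(232.8,204.7)),("stripe",(281.9,183.1),(276,178.4))):
    p=tri([ray(ct,*a),ray(cs,*b)]);print(n,p.round(4),px(ct,p),px(cs,p))
print("bottle",onz(ct,208,140,.1),onz(ct,209,150,.02))
go([.4,-.3,.40],60)
E
```

```text
tab [0.6745 0.1129 0.0871] (np.float64(226.55827256593858), np.float64(179.78415413405594)) (np.float64(232.24473965695847), np.float64(204.62317537102183))
stripe [ 0.6615 -0.0028  0.1129] (np.float64(282.1872868371066), np.float64(183.3681581323869)) (np.float64(275.6562773214032), np.float64(178.36530714474674))
bottle [0.75631358 0.14897216 0.1       ] [0.75192342 0.15894242 0.02      ]
shift [ 0.2231 -0.2024 -0.178 ] turn [-0.001 -0.    -0.582]
```

```bash
python3 -m jog '[[0,0,-0.04,0,0,0,0.04],[0,0,-0.04,0,0,0,0.04],[0,0,-0.04,0,0,0,0.04],[0,0,-0.04,0,0,0,0.04],[0.037,-0.034,0,0,0,0,0.04],[0.037,-0.034,0,0,0,0,0.04],[0.037,-0.034,0,0,0,0,0.04],[0.037,-0.034,0,0,0,0,0.04],[0.037,-0.034,0,0,0,0,0.04],[0.037,-0.034,0,0,0,0,0.04]]'; python3 -c "
from h import *
go([.60,.04,.28],83.4)"
```

```text
time_s: 0.98
tool_pos: [0.3803, -0.3452, 0.3824]
tool_rot: [180.0, 0.0, 26.6]
force: [1.0, -0.6, 0.7]
grip_width: 0.0407
grasp_force: 0.0
shift [ 0.3691 -0.246   0.1022] turn [-0.     0.    -0.991]
```

```bash
python3 -m jog '[[0.037,-0.025,0,0,0,0,0.04],[0.037,-0.025,0,0,0,0,0.04],[0.037,-0.025,0,0,0,0,0.04],[0.037,-0.025,0,0,0,0,0.04],[0.037,-0.025,0,0,0,0,0.04],[0.037,-0.025,0,0,0,0,0.04],[0.037,-0.025,0,0,0,0,0.04],[0.037,-0.025,0,0,0,0,0.04],[0.037,-0.025,0,0,0,0,0.04],[0.037,-0.025,0,0,0,0,0.04]]'; python3 -m jog '[[0,0,0.02,0,0,-0.124,0.04],[0,0,0.02,0,0,-0.124,0.04],[0,0,0.02,0,0,-0.124,0.04],[0,0,0.01,0,0,-0.124,0.04],[0,0,0.01,0,0,-0.124,0.04],[0,0,0.01,0,0,-0.124,0.04],[0,0,0.01,0,0,-0.124,0.04],[0,0,0,0,0,-0.123,0.04],[0,0,0,0,0,0,0.04]]'; python3 -c "
from h import *
go([.66,.04,.28],83.4)"
```

```text
time_s: 1.82
tool_pos: [0.5846, 0.0176, 0.3825]
tool_rot: [180.0, 0.0, 26.6]
force: [0.7, 0.2, 0.5]
grip_width: 0.0397
grasp_force: 0.0
time_s: 2.57
tool_pos: [0.5835, 0.0157, 0.2814]
tool_rot: [-179.9, 0.0, 83.6]
force: [0.2, -0.4, 0.3]
grip_width: 0.04
grasp_force: 0.0
shift [0.0326 0.0733 0.0012] turn [-0.002  0.     0.003]
```

```bash
python3 -m jog '[[0.016,0.037,0,0,0,0,0.04],[0.016,0.036,0,0,0,0,0.04],[0,0,0,0,0,0,0.04]]'; cat > w.py <<'E'
from h import *
import sys
c=env.get_calibration("wrist"); im=env.read_camera("wrist"); cv2.imwrite(f"pics/{sys.argv[1]}.png",im)
np.save(f"pics/{sys.argv[1]}.npy",dict(c),allow_pickle=True)
E
python3 w.py w1
```

```text
time_s: 2.82
tool_pos: [0.6643, 0.0411, 0.2774]
tool_rot: [-179.8, -0.3, 83.2]
force: [-2.3, -1.1, -2.0]
grip_width: 0.0404
grasp_force: 0.0
```

View pics/w1.png

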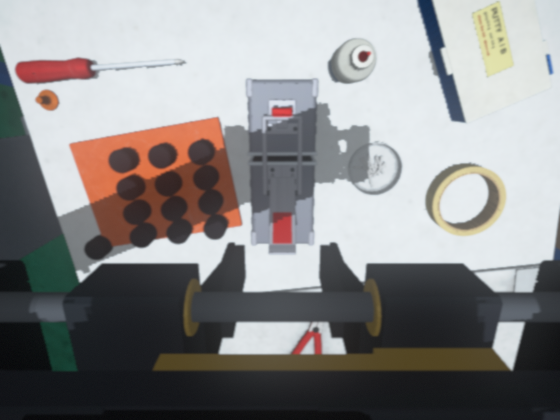

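The wrist view shows the case almost upright in the picture: corners near (248,80), (316,80) and (248,243), tab at (282,112), stripe at (283,228). I'll take a second wrist view from another place for triangulation.

```bash
python3 -m jog '[[-0.03,0.03,0,0,0,0,0.04],[-0.03,0.03,0,0,0,0,0.04],[0,0,0,0,0,0,0.04],[0,0,0,0,0,0,0.04]]'; python3 w.py w2; cat > m.py <<'E'
from h import *
def meas(n):
    im=cv2.imread(f"pics/{n}.png"); h=cv2.cvtColor(im,cv2.COLOR_BGR2HSV)
    m=cv2.inRange(h,(0,130,70),(6,255,255))|cv2.inRange(h,(170,130,70),(180,255,255))
    k,l,st,ce=cv2.connectedComponentsWithStats(m)
    return [(st[i].tolist(),ce[i].round(1).tolist(), [np.round(x,1) for x in cv2.minAreaRect(np.argwhere(l==i)[:,::-1].astype(np.float32))]) for i in range(1,k) if st[i,4]>40]
if __name__=="__main__":
    import sys
    for n in sys.argv[1:]:
        print(n); [print(r) for r in meas(n)]
        im=cv2.imread(f"pics/{n}.png"); 
E
python3 m.py w1 w2; python3 - <<'E'
import cv2,numpy as np
a=cv2.imread("pics/w1.png")[70:260,230:335]; b=cv2.imread("pics/w2.png")[0:200,150:300]
f=lambda x:cv2.resize(x,None,fx=3,fy=3,interpolation=cv2.INTER_CUBIC)
a,b=f(a),f(b); H=600; o=np.zeros((H,a.shape[1]+b.shape[1],3),np.uint8); o[:a.shape[0],:a.shape[1]]=a; o[:b.shape[0],a.shape[1]:]=b
cv2.imwrite("pics/c3.png",o); print(o.shape)
E
```

```text
time_s: 3.2
tool_pos: [0.7125, -0.0302, 0.2816]
tool_rot: [-179.9, 0.1, 82.9]
force: [-0.5, 1.6, 0.4]
grip_width: 0.0398
grasp_force: 0.0
w1
([17, 59, 71, 23, 1187], [51.0, 69.8], [array([51.9, 70.1]), array([19.1, 70.1]), np.float64(86.4)])
([273, 108, 19, 8, 144], [281.9, 111.5], [array([282. , 111.5]), array([ 7., 18.]), np.float64(90.0)])
([274, 215, 17, 28, 429], [282.4, 229.7], [array([282. , 228.5]), array([27., 16.]), np.float64(90.0)])
([293, 332, 28, 22, 253], [309.0, 342.5], [array([306.5, 342.5]), array([21., 27.]), np.float64(90.0)])
w2
([0, 0, 36, 20, 586], [15.4, 8.8], [array([17.5,  9.5]), array([19., 35.]), np.float64(90.0)])
([210, 34, 24, 13, 264], [221.8, 39.8], [array([221.5,  40. ]), array([12., 23.]), np.float64(90.0)])
([217, 150, 18, 27, 364], [224.9, 161.6], [array([225. , 162.8]), array([16.3, 26.8]), np.float64(4.4)])
([89, 260, 12, 6, 52], [94.9, 262.8], [array([ 94.5, 262.5]), array([ 5., 11.]), np.float64(90.0)])
([251, 322, 7, 12, 64], [253.9, 327.4], [array([253.8, 327.5]), array([ 5.3, 12. ]), np.float64(11.3)])
([281, 322, 6, 9, 43], [283.2, 325.8], [array([283.5, 326. ]), array([8., 5.]), np.float64(90.0)])
(600, 765, 3)
```

View pics/c3.png

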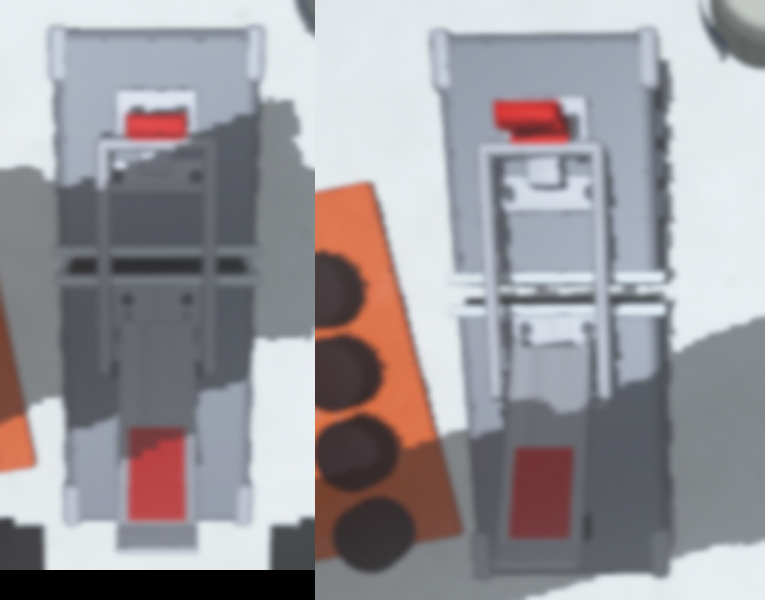

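The crop shows the loop's bar lying on the keeper, at w1 (282,118) and w2 (226,50). The tab is just behind it and the lever is half up.

```bash
python3 - <<'E'
from h import *
c1=np.load("pics/w1.npy",allow_pickle=True).item();c2=np.load("pics/w2.npy",allow_pickle=True).item()
A=lambda x,y:(230+x/3,70+y/3); B=lambda x,y:(150+(x-315)/3,y/3)
P={}
for n,a,b in [("barL",A(98,147),B(481,150)),("barR",A(215,144),B(606,148)),("tabtopL",A(127,117),B(495,108)),("tabtopR",A(187,117),B(558,106)),
 ("TL",A(52,30),B(434,33)),("TR",A(262,28),B(658,32)),("BL",A(66,520),B(475,573)),("BR",A(250,520),B(668,572)),
 ("stripeC",(282,228.8),(225,162)),("plateL",A(117,92),None),("plateR",A(196,92),None),("seamL",A(58,262),None),("seamR",A(258,262),None)]:
    if b: p=tri([ray(c1,*a),ray(c2,*b)]); P[n]=p; print(n,p.round(4),"err",np.round(np.array(px(c1,p))-a,1),np.round(np.array(px(c2,p))-b,1))
    else: print(n,onz(c1,*a,.0645).round(4))
y=P['TL']+P['TR']-P['BL']-P['BR']; y/=np.linalg.norm(y); print("yaw",np.degrees(np.arctan2(-y[0],y[1])), "len",np.linalg.norm(P['TL']-P['BL']),np.linalg.norm(P['TL']-P['TR']))
yaw=np.arctan2(-y[0],y[1])
C=np.mean([P[k] for k in('TL','TR','BL','BR')],0); ey=np.array([-np.sin(yaw),np.cos(yaw),0]); O=C+ey*.010; O[2]=0; print("O",O)
Rz=R.from_euler('z',yaw).as_matrix()
for k,p in P.items(): print(k,(Rz.T@(p-O)*1000).round(1))
E
```

```text
barL [0.652  0.1078 0.0812] err [ 0.5 -0.4] [-0.5  0.5]
barR [0.693  0.1038 0.0768] err [ 0.6 -0.5] [-0.6  0.6]
tabtopL [0.6632 0.1164 0.1011] err [-0.2  0.2] [ 0.2 -0.2]
tabtopR [0.6829 0.1142 0.1025] err [-0.1  0.1] [ 0.1 -0.1]
TL [0.6395 0.1489 0.0613] err [ 0.2 -0.2] [-0.2  0.2]
TR [0.7149 0.1412 0.0544] err [ 0.4 -0.4] [-0.4  0.4]
BL [ 0.6169 -0.04    0.062 ] err [ 0. -0.] [-0.  0.]
BR [ 0.6927 -0.0498  0.0592] err [ 0.2 -0.1] [-0.2  0.1]
stripeC [0.6604 0.0009 0.1272] err [ 0.9 -0.8] [-0.9  0.8]
plateL [0.6597 0.125  0.0645]
plateR [0.688  0.1216 0.0645]
seamL [0.6295 0.0666 0.0645]
seamR [0.7048 0.0578 0.0645]
yaw -6.719145685579694 len 0.19018460830438452 0.07618075697829624
O [0.66718363 0.0600062  0.        ]
barL [-20.7  45.7  81.2]
barR [20.5 46.5 76.8]
tabtopL [-10.5  55.6 101.1]
tabtopR [  9.2  55.7 102.5]
TL [-37.9  85.   61.3]
TR [37.9 86.2 54.4]
BL [ -38.2 -105.2   62. ]
BR [  38.2 -106.1   59.2]
stripeC [  0.2 -59.5 127.2]
```

```bash
python3 -c "
from h import *
go([.6731,.1142,.16],83.28)"
```

```text
shift [ 0.1359 -0.0552  0.1225] turn [-0.001 -0.    -0.002]
```

```bash
python3 -m jog '[[0.034,-0.014,0,0,0,0,0.04],[0.034,-0.014,0,0,0,0,0.04],[0.034,-0.014,0,0,0,0,0.04],[0.034,-0.014,0,0,0,0,0.04],[0,0,0.03,0,0,0,0.04],[0,0,0.03,0,0,0,0.04],[0,0,0.03,0,0,0,0.04],[0,0,0.03,0,0,0,0.04],[0,0,0,0,0,0,0.04],[0,0,0,0,0,0,0.04]]'; python3 w.py w3; python3 m.py w3; python3 -c "
from h import *
c=np.load('pics/w3.npy',allow_pickle=True).item()
for n,p in (('tabtop',[.6731,.1153,.102]),('bar',[.6725,.1058,.079])): print(n,px(c,p))
cs=env.get_calibration('scene'); cv2.imwrite('pics/s1.png',env.read_camera('scene'))
go([.6731,.1142,.088],83.28)"
```

```text
time_s: 4.08
tool_pos: [0.6704, 0.116, 0.1624]
tool_rot: [-179.9, 0.1, 83.4]
force: [-0.3, -0.6, 0.9]
grip_width: 0.0401
grasp_force: 0.0
w3
([0, 133, 31, 20, 497], [14.0, 141.9], [array([ 14.5, 141.6]), array([17.8, 30.8]), np.float64(84.3)])
([272, 210, 27, 19, 463], [285.1, 219.5], [array([285., 219.]), array([18., 26.]), np.float64(90.0)])
([274, 347, 23, 7, 159], [285.0, 350.0], [array([285., 350.]), array([ 6., 22.]), np.float64(90.0)])
tabtop (np.float64(285.2800184159842), np.float64(221.1847342810757))
bar (np.float64(285.66419198969845), np.float64(222.30457521878654))
shift [-0.0025  0.0003  0.0776] turn [ 0.004 -0.001  0.002]
```

View pics/w3.png

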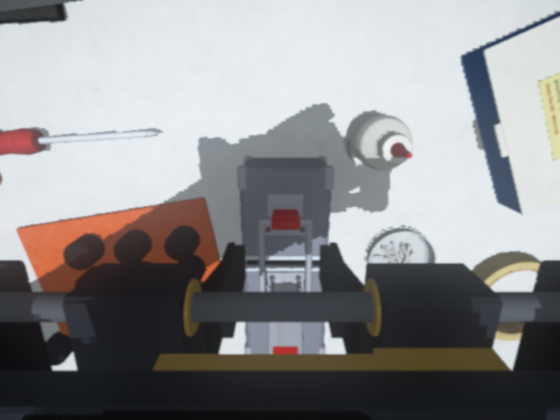

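The tab is centred between the fingers at (285,219), within 2 px of the prediction. I'll descend and pinch.

```bash
python3 -m jog '[[-0.002,0,0.025,0,0,0,0.04],[0,0,0.025,0,0,0,0.04],[0,0,0.015,0,0,0,0.04],[0,0,0.010,0,0,0,0.04],[0,0,0,0,0,0,0.04],[0,0,0,0,0,0,0.01],[0,0,0,0,0,0,0.01],[0,0,0,0,0,0,0.01],[0,0,0,0,0,0,0.01]]' 20; python3 -m jog '[[0,0,0,0,0,0,0.01],[0,0,0,0,0,0,0.01]]'
```

```text
time_s: 4.93
tool_pos: [0.6726, 0.1139, 0.0889]
tool_rot: [179.9, -0.0, 83.4]
force: [0.2, -1.5, -0.1]
grip_width: 0.0208
grasp_force: 0.0
time_s: 5.1
tool_pos: [0.6724, 0.1139, 0.0887]
tool_rot: [179.9, -0.0, 83.4]
force: [-0.8, -0.8, 4.1]
grip_width: 0.0197
grasp_force: 20.0
```

```bash
python3 -m jog '[[0,0,-0.002,0,0,0,0.01],[0,0,-0.002,0,0,0,0.01],[0.001,0,-0.001,0,0,0,0.01],[0,0,0,0,0,0,0.01]]'; python3 -m jog '[[0.002,0,0,0,0,0,0.01],[0.002,0,0,0,0,0,0.01],[0.002,0,0,0,0,0,0.01],[0.002,0,0,0,0,0,0.01],[0.001,0,0,0,0,0,0.01],[0,0,0,0,0,0,0.01]]'; python3 -c "
from h import *
cv2.imwrite('pics/s2.png',env.read_camera('scene')); cv2.imwrite('pics/t2.png',env.read_camera('top'))
s=cv2.imread('pics/s2.png')[150:260,190:310]; cv2.imwrite('pics/s2c.png',cv2.resize(s,None,fx=5,fy=5,interpolation=2))"
```

```text
time_s: 5.43
tool_pos: [0.6721, 0.1135, 0.0922]
tool_rot: [-180.0, 0.1, 83.4]
force: [0.9, -1.9, -2.1]
grip_width: 0.0195
grasp_force: 20.0
time_s: 5.93
tool_pos: [0.6734, 0.1248, 0.0932]
tool_rot: [179.9, -0.1, 83.5]
force: [1.5, -2.1, 0.7]
grip_width: 0.0197
grasp_force: 20.0
```

View pics/s2c.png

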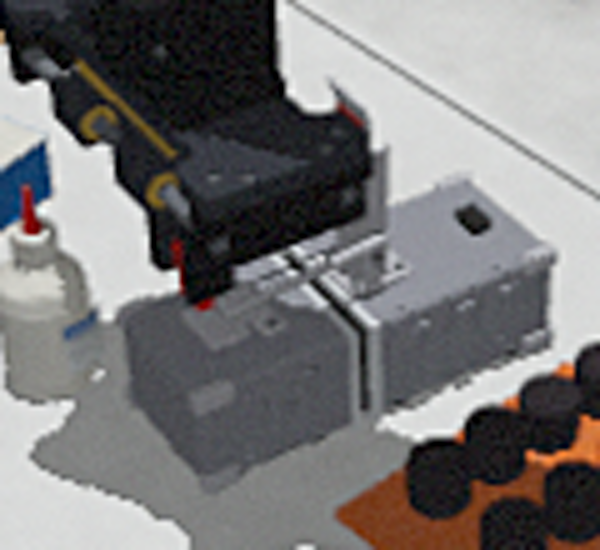

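The lever is now nearly upright and the tab is still held, with the bar past the lip. I'll lower it behind the keeper.

```bash
python3 -m jog '[[0,0,0.003,0,0,0,0.01],[0,0,0.003,0,0,0,0.01],[0,0,0.003,0,0,0,0.01],[0,0,0,0,0,0,0.01]]';python3 -m jog '[[-0.001,0,0.003,0,0,0,0.01],[0,0,0.002,0,0,0,0.01],[0,0,0.001,0,0,0,0.01],[0,0,0,0,0,0,0.01],[0,0,0,0,0,0,0.01]]'
```

```text
time_s: 6.37
tool_pos: [0.6733, 0.1253, 0.0832]
tool_rot: [179.9, -0.1, 83.5]
force: [3.6, 1.9, 0.8]
grip_width: 0.0196
grasp_force: 20.0
time_s: 6.78
tool_pos: [0.673, 0.1224, 0.0774]
tool_rot: [180.0, 0.0, 83.4]
force: [2.5, 1.4, 1.5]
grip_width: 0.0196
grasp_force: 20.0
```

```bash
python3 -m jog '[[0,0,0,0,0,0,0.01],[-0.002,0,0.0,0,0,0,0.01],[-0.001,0,0,0,0,0,0.01],[0,0,0,0,0,0,0.01],[0,0,0,0,0,0,0.04],[0,0,0,0,0,0,0.04],[0,0,0,0,0,0,0.04]]';python3 -m jog '[[0,0,-0.02,0,0,0,0.04],[0,0,-0.03,0,0,0,0.04],[0,0,-0.03,0,0,0,0.04],[0,0,-0.035,0,0,0,0.04],[-0.035,0,-0.035,0,0,0,0.04],[-0.035,0,-0.03,0,0,0,0.04],[-0.01,0,-0.01,0,0,0,0.04],[0,0,0,0,0,0,0.04],[0,0,0,0,0,0,0.04]]'; python3 w.py w4; python3 m.py w4; python3 - <<'E'
import cv2
a=cv2.imread("pics/w4.png")[60:270,200:370]; cv2.imwrite("pics/w4c.png",cv2.resize(a,None,fx=2.8,fy=2.8,interpolation=2))
E
```

```text
time_s: 7.37
tool_pos: [0.6712, 0.1188, 0.0767]
tool_rot: [-179.8, 0.1, 83.4]
force: [0.9, -0.8, 0.2]
grip_width: 0.0325
grasp_force: 0.0
time_s: 8.12
tool_pos: [0.6639, 0.0484, 0.2588]
tool_rot: [-180.0, 0.0, 83.3]
force: [-0.6, 0.6, -0.7]
grip_width: 0.04
grasp_force: 0.0
w4
([5, 62, 75, 23, 1306], [41.0, 73.2], [array([41.9, 73.5]), array([19.9, 73.9]), np.float64(86.6)])
([274, 109, 19, 12, 173], [282.2, 113.3], [array([283. , 114.5]), array([11., 18.]), np.float64(90.0)])
([274, 231, 19, 10, 129], [284.7, 236.4], [array([283. , 235.5]), array([ 9., 18.]), np.float64(90.0)])
([301, 343, 21, 11, 134], [311.7, 348.0], [array([311., 348.]), array([10., 20.]), np.float64(90.0)])
```

View pics/w4c.png

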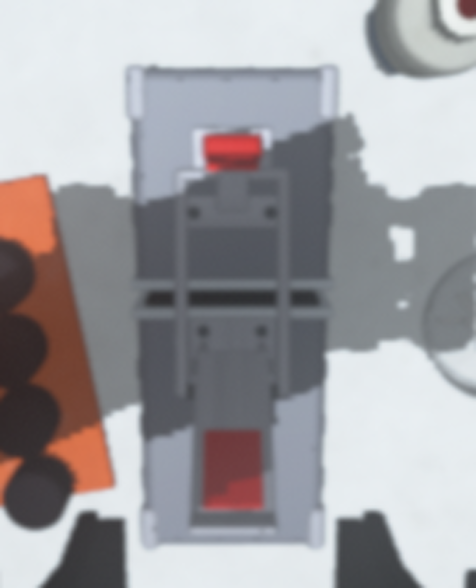

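The bar now lies behind the keeper's lip, at about w4 (283,123), with the lever standing well up. I'll check the numbers and the lever angle.

```bash
python3 - <<'E'
from h import *
from scipy.optimize import brentq
c=np.load("pics/w4.npy",allow_pickle=True).item()
yaw=np.radians(-6.72);Rz=R.from_euler('z',yaw).as_matrix();O=np.array([.66718,.0600,0])-Rz[:,1]*.003
A=lambda x,y:(200+x/2.8,60+y/2.8)
cf=lambda p:(Rz.T@(p-O)*1000).round(1)
print("bar z67",cf(onz(c,*A(232,176),.067)),"z78",cf(onz(c,*A(232,176),.078)),"plate",cf(onz(c,*A(232,130),.0645)),"tabtop if hooked",cf(onz(c,283,112,.092)))
for t in np.arange(.5,1.8,.1):
    g=lambda r,h: O+Rz@np.array([0,-.020-r*np.cos(t)+h*np.sin(t),.076+r*np.sin(t)+h*np.cos(t)])
    print(round(t,1),np.round([px(c,g(.06,.006)),px(c,g(.075,.006))],0).tolist())
E
```

```text
bar z67 [-0.6 50.8 67. ] z78 [-0.6 51.5 78. ] plate [-0.6 67.1 64.5] tabtop if hooked [-0.5 62.5 92. ]
0.5 [[283.0, 246.0], [283.0, 261.0]]
0.6 [[283.0, 245.0], [283.0, 260.0]]
0.7 [[283.0, 243.0], [283.0, 258.0]]
0.8 [[283.0, 241.0], [283.0, 255.0]]
0.9 [[283.0, 237.0], [283.0, 252.0]]
1.0 [[283.0, 234.0], [283.0, 247.0]]
1.1 [[283.0, 229.0], [283.0, 242.0]]
1.2 [[283.0, 224.0], [283.0, 235.0]]
1.3 [[283.0, 219.0], [284.0, 229.0]]
1.4 [[283.0, 213.0], [284.0, 221.0]]
1.5 [[284.0, 206.0], [284.0, 213.0]]
1.6 [[284.0, 200.0], [284.0, 205.0]]
1.7 [[284.0, 193.0], [284.0, 196.0]]
```

Geometry: bar at case y = 50.8 and z = 67 matches hooked, with the lever at 1.12 rad. Now I'll work out the lever sweep with shut fingers.

```bash
cat >> h.py <<'E'
yaw=np.radians(-6.72);Rz=R.from_euler('z',yaw).as_matrix();O=np.array([.66718,.0600,0])-Rz[:,1]*.003
W=lambda *p: O+Rz@np.array(p)
def tc():
    o=env.get_obs(); return (Rz.T@(o['tool_pos']-O)*1000).round(1), o['force'].round(1)
E
python3 - <<'E'
from h import *
print(tc()); go(W(0,-.010,.128),83.28)
pr=None
for t in np.arange(1.12,-.01,-.14):
    p=np.array([-20-60*np.cos(t)+6*np.sin(t)+9.5,76+60*np.sin(t)+6*np.cos(t)])
    print(round(t,2),p.round(1), None if pr is None else (p-pr).round(1)); pr=p
E
```

```text
(array([ -2.6,  -7.6, 257.8]), array([ 0. ,  0.2, -0.4]))
shift [-0.0025  0.0029  0.1297] turn [-0.003 -0.     0.003]
1.12 [-31.2 132.6] None
0.98 [-38.9 129.2] [-7.7 -3.4]
0.84 [-46.1 124.7] [-7.1 -4.5]
0.7 [-52.5 119.2] [-6.4 -5.4]
0.56 [-58.1 113. ] [-5.6 -6.3]
0.42 [-62.8 105.9] [-4.7 -7. ]
0.28 [-66.5  98.3] [-3.7 -7.6]
0.14 [-69.1  90.3] [-2.6 -8. ]
0.0 [-70.5  82. ] [-1.4 -8.3]
```

```bash
python3 -m jog '[[0,0.003,0.03,0,0,0,0],[0,0,0.035,0,0,0,0],[0,0,0.035,0,0,0,0],[0,0,0.025,0,0,0,0],[0,0,0,0,0,0,0],[-0.004,0,0,0,0,0,0],[-0.004,0,0,0,0,0,0],[-0.004,0,0,0,0,0,0],[-0.004,0,0,0,0,0,0],[-0.004,0,0,0,0,0,0],[0,0,0,0,0,0,0]]'; python3 -c "
from h import *
print(tc())"
```

```text
time_s: 9.08
tool_pos: [0.6656, 0.0269, 0.1352]
tool_rot: [179.9, 0.1, 83.3]
force: [0.9, -0.7, -0.5]
grip_width: 0.0007
grasp_force: 0.0
(array([  2.3, -30.1, 135.2]), array([ 0.9, -0.7, -0.5]))
```

```bash
python3 -m jog '[[-0.0045,-0.002,0.003,0,0,0,0],[-0.0045,0,0.003,0,0,0,0],[-0.0035,0,0.0022,0,0,0,0],[-0.0035,0,0.0023,0,0,0,0],[-0.0032,0,0.0027,0,0,0,0],[-0.0032,0,0.0027,0,0,0,0],[0,0,0,0,0,0,0]]'; python3 -c "
from h import *
print(tc())"; python3 -m jog '[[-0.0028,0,0.0031,0,0,0,0],[-0.0028,0,0.0031,0,0,0,0],[-0.0024,0,0.0035,0,0,0,0],[-0.0024,0,0.0035,0,0,0,0],[0,0,0,0,0,0,0]]';  python3 -c "
from h import *
print(tc())"
```

```text
time_s: 9.67
tool_pos: [0.6604, 0.0061, 0.1177]
tool_rot: [-180.0, -0.0, 83.4]
force: [0.6, 1.1, 2.5]
grip_width: 0.0008
grasp_force: 1.2
(array([ -0.4, -51.3, 117.7]), array([0.6, 1.1, 2.5]))
time_s: 10.08
tool_pos: [0.659, -0.0043, 0.1037]
tool_rot: [-180.0, 0.0, 83.4]
force: [0.5, 0.8, 0.5]
grip_width: 0.0006
grasp_force: 0.7
(array([ -0.6, -61.8, 103.7]), array([0.5, 0.8, 0.5]))
```

```bash
python3 -m jog '[[-0.002,0,0.0035,0,0,0,0],[-0.002,0,0.0035,0,0,0,0],[-0.0014,0,0.0035,0,0,0,0],[-0.0014,0,0.0035,0,0,0,0],[0,0,0,0,0,0,0],[0,0,0,0,0,0,0]]';  python3 -c "
from h import *
print(tc()); cv2.imwrite('pics/s5.png',env.read_camera('scene'))
s=cv2.imread('pics/s5.png')[140:260,190:320]; cv2.imwrite('pics/s5c.png',cv2.resize(s,None,fx=4.6,fy=4.6,interpolation=2))"
```

```text
time_s: 10.58
tool_pos: [0.658, -0.0115, 0.0902]
tool_rot: [-179.9, 0.1, 83.4]
force: [0.1, 0.5, -0.5]
grip_width: 0.0005
grasp_force: 0.0
(array([ -0.8, -69.1,  90.2]), array([ 0.1,  0.5, -0.5]))
```

View pics/s5c.png

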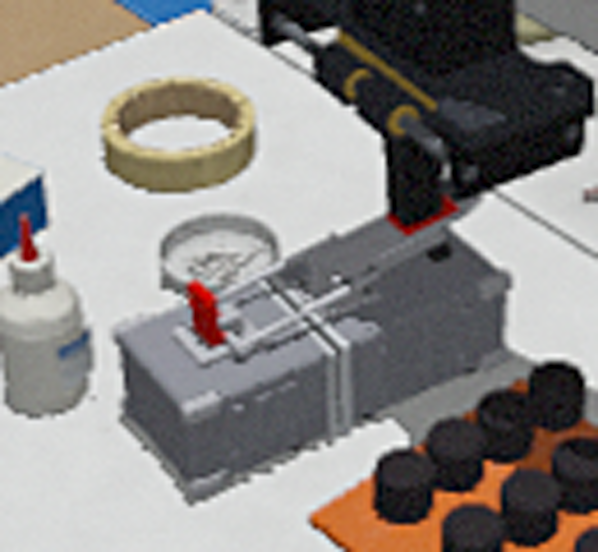

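The picture shows the finger on the stripe, the lever low and the bar still behind the keeper. I'll go on gently.

```bash
python3 -m jog '[[-0.001,0,0.002,0,0,0,0],[-0.001,0,0.002,0,0,0,0],[-0.001,0,0.001,0,0,0,0],[0,0,0,0,0,0,0]]';  python3 -m jog '[[0,0,0.001,0,0,0,0],[0,0,0,0,0,0,0]]'; python3 -c "
from h import *
print(tc())"
```

```text
time_s: 10.97
tool_pos: [0.6579, -0.014, 0.0856]
tool_rot: [-180.0, 0.0, 83.4]
force: [-0.4, -0.4, 1.2]
grip_width: 0.0002
grasp_force: 0.0
time_s: 11.13
tool_pos: [0.6581, -0.0134, 0.0849]
tool_rot: [-180.0, 0.0, 83.4]
force: [0.7, 0.2, -1.1]
grip_width: 0.0005
grasp_force: 0.0
(array([ -0.4, -71. ,  84.9]), array([ 0.7,  0.2, -1.1]))
```

```bash
python3 -m jog '[[0,0,0.0007,0,0,0,0],[0,0,0,0,0,0,0]]';  python3 -m jog '[[0,0,0.0007,0,0,0,0],[0,0,0,0,0,0,0]]'
```

```text
time_s: 11.3
tool_pos: [0.6582, -0.0133, 0.0843]
tool_rot: [180.0, 0.0, 83.4]
force: [-0.6, 0.2, 0.7]
grip_width: 0.0004
grasp_force: 0.0
time_s: 11.47
tool_pos: [0.6581, -0.0134, 0.0835]
tool_rot: [-180.0, 0.0, 83.4]
force: [-1.2, 0.4, 0.3]
grip_width: 0.0002
grasp_force: 0.0
```

```bash
python3 -m jog '[[-0.003,0,0,0,0,0,0],[-0.003,0,0,0,0,0,0],[0,0,0.0005,0,0,0,0],[0,0,0,0,0,0,0]]';  python3 -m jog '[[0,0,0.0005,0,0,0,0],[0,0,0,0,0,0,0]]';python3 -m jog '[[0,0,0.0005,0,0,0,0],[0,0,0,0,0,0,0]]'
```

```text
time_s: 11.8
tool_pos: [0.6574, -0.0201, 0.083]
tool_rot: [-180.0, 0.0, 83.4]
force: [-0.3, -0.1, 0.2]
grip_width: 0.0007
grasp_force: 0.0
time_s: 11.97
tool_pos: [0.6574, -0.0193, 0.0825]
tool_rot: [-180.0, 0.0, 83.4]
force: [0.0, -0.3, -0.0]
grip_width: 0.0008
grasp_force: 0.0
time_s: 12.13
tool_pos: [0.6575, -0.0192, 0.0825]
tool_rot: [180.0, 0.0, 83.4]
force: [-1.3, 0.1, 2.6]
grip_width: 0.0003
grasp_force: 1.2
```

```bash
python3 -m jog '[[0,0,0.0005,0,0,0,0],[0,0,0,0,0,0,0]]';python3 -m jog '[[0,0,0.0004,0,0,0,0],[0,0,0,0,0,0,0]]'
```

```text
time_s: 12.3
tool_pos: [0.6575, -0.0192, 0.0824]
tool_rot: [180.0, 0.0, 83.4]
force: [-2.7, -0.7, 4.8]
grip_width: 0.0002
grasp_force: 2.5
time_s: 12.47
tool_pos: [0.6576, -0.0192, 0.0823]
tool_rot: [180.0, 0.0, 83.4]
force: [-2.7, -0.0, 6.3]
grip_width: 0.0006
grasp_force: 3.3
```

```bash
python3 -m jog '[[0,0,0.0007,0,0,0,0],[0,0,0.0007,0,0,0,0],[0,0,0,0,0,0,0],[0,0,0,0,0,0,0]]'
```

```text
time_s: 12.8
tool_pos: [0.6576, -0.0193, 0.0822]
tool_rot: [180.0, 0.1, 83.4]
force: [-5.3, -0.6, 13.6]
grip_width: 0.0006
grasp_force: 6.2
```

```bash
python3 -m jog '[[0,0,0.0004,0,0,0,0],[0,0,0.0004,0,0,0,0],[0,0,0,0,0,0,0],[0,0,0,0,0,0,0],[0,0,0,0,0,0,0],[0,0,0,0,0,0,0]]'; python3 -m jog '[[0,0,0,0,0,0,0],[0,0,0,0,0,0,0],[0,0,0,0,0,0,0],[0,0,0,0,0,0,0],[0,0,0,0,0,0,0],[0,0,0,0,0,0,0]]'
```

```text
time_s: 13.3
tool_pos: [0.6576, -0.0193, 0.0821]
tool_rot: [180.0, 0.1, 83.4]
force: [-7.2, -0.4, 15.3]
grip_width: 0.0008
grasp_force: 7.8
time_s: 13.8
tool_pos: [0.6576, -0.0193, 0.0821]
tool_rot: [180.0, 0.1, 83.4]
force: [-6.7, -0.3, 15.6]
grip_width: 0.0008
grasp_force: 7.8
```

```bash
python3 -m jog '[[0,0,0.0003,0,0,0,0],[0,0,0.0002,0,0,0,0],[0,0,0,0,0,0,0],[0,0,0,0,0,0,0],[0,0,0,0,0,0,0],[0,0,0,0,0,0,0],[0,0,0,0,0,0,0],[0,0,0,0,0,0,0],[0,0,0,0,0,0,0],[0,0,0,0,0,0,0],[0,0,0,0,0,0,0]]'; python3 -m jog '[[0,0,-0.002,0,0,0,0],[0,0,-0.002,0,0,0,0],[0,0,-0.01,0,0,0,0],[0,0,-0.03,0,0,0,0],[0,0,-0.035,0,0,0,0],[0,0,-0.035,0,0,0,0],[0,0,-0.035,0,0,0,0],[0.035,0,-0.035,0,0,0,0],[0.03,0,0,0,0,0,0],[0,0,0,0,0,0,0],[0,0,0,0,0,0,0]]'; python3 w.py w6; python3 - <<'E'
import cv2
a=cv2.imread("pics/w6.png")[50:270,200:370]; cv2.imwrite("pics/w6c.png",cv2.resize(a,None,fx=2.7,fy=2.7,interpolation=2))
E
```

```text
time_s: 14.72
tool_pos: [0.6576, -0.0192, 0.082]
tool_rot: [180.0, 0.1, 83.4]
force: [-7.9, -0.8, 17.3]
grip_width: 0.0006
grasp_force: 8.9
time_s: 15.63
tool_pos: [0.6641, 0.0431, 0.2577]
tool_rot: [180.0, -0.1, 83.7]
force: [-0.9, 0.4, -0.5]
grip_width: 0.0007
grasp_force: 0.0
```

View pics/w6c.png

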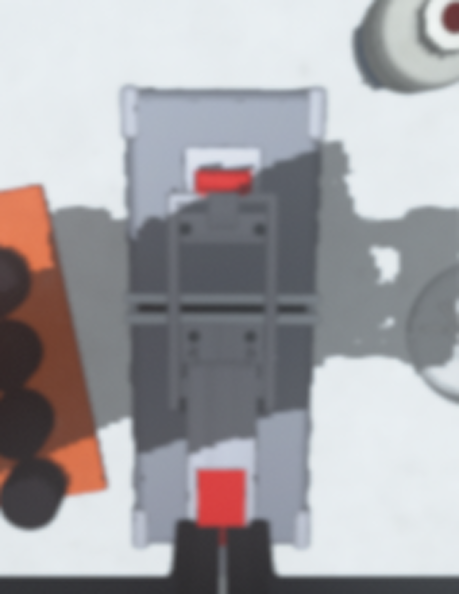

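The lever is flat (stripe near crop (222,500)). The seam gap at crop y≈308 has clearly narrowed, the bar is under the lip at crop y≈195, and the arm is clear.

```bash
python3 -c "
from cell import env
print(env.sign_off())"
```

```text
the job is handed in; nothing more can be done
None
```

I hooked the loop behind the keeper, pressed the lever flat and held it home for over a second at about 17–19 N (wrist reading). The last picture shows the lid drawn nearly shut, and I've handed the job in, but sign-off returned no verdict.

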